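Switch on the drawer dryer under its blue flap

TASK

Switch on the drawer's little drying fan: lift the flap of the pale blue organizer right up, flip the black toggle underneath fully over from the red bar to the green bar, then lower the blue flap until it is closed again and let go. Leave the peach organizer's flap shut.

Things in the scene. Friction and masses are not known exactly. Their poses are not given: they have to be found in the camera images.
- blue: Pale blue plastic box with a hinged pale blue flap as its top, fixed, 150 (x) x 140 (y) x 60 mm high, walls 5 mm. Origin: centre of its underside; z up, x from the white-tab side to the hinge side, y along the hinge. Hinge line at x = 72, z = 63 mm. A peach box of the same shape stands nearby
- blue_tab (a point): Pinch point of the blue flap's white tab, on the tab's centre, 172 mm from the hinge line; flap closed: x = -100, y = 0, z = 63 mm in the box's frame. The tab continues the flap's plane 48 mm past its front edge; 16 mm wide (y), 12 mm thick; the pinch point is 26 mm past the edge. Pinch across the 16 mm, fingers closing along the hinge; it may turn between the fingers
- blue_flap (a joint): Blue flap (6 mm plate), rad: 0 closed, grows as the tab side lifts, 1.57 straight up, stop at 1.75. Starts closed or up to 0.12 ajar. Stiff hinge: it stays at whatever angle it is left; about 1 N at the tab moves it
- toggle_pivot (a point): Pivot of the black toggle in the blue box, at x = -5, y = 0, z = 22 mm of the box's frame. Paddle 9 mm thick (x), 14 mm wide (y), round end (radius 6 mm) centred 26 mm from the pivot; it swings in the box's x-z plane. White plate below, top at z = 20 mm, red bar on the tab side, green bar on the hinge side. About 45 mm is free between the off toggle and the tab-side wall
- toggle (a joint): Toggle, rad: 0 off (leaning 0.55 to the tab side, over the red bar), 0.55 upright, 1.1 on (leaning 0.55 to the hinge side, over the green bar). Starts at 0 to 0.12 and stays where it is left; 1 to 3 N on it flips it, 7 N is firm against its stop
- peach_flap (a joint): Flap of the peach box, rad, 0 closed. Starts closed or up to 0.12 ajar; leave it shut
Not all that is in view belongs to the job. Of the things that look like the part that bears peach_flap, the larger one is meant.

How it is judged:
By the outcome, as a careful person would: the job done as asked, in the order asked, and still so for the second after the job is handed in, with the robot touching nothing.
It also fails if it takes over 64 s, if anything falls off the work surface, if the arm or the gripper's body presses on something with over 40 N, if the wrist force passes 120 N, or if a joint passes its speed limit or range.

ROBOT

A 7-joint arm with a two-finger parallel gripper is mounted at the origin on the work surface. World frame = base frame: x ahead of the robot, y to its left, z up, the work surface at z = 0. Lengths are in m, angles in rad, forces in N, time in s.
With the tool pointing down it reaches from about 0.4 to 0.85 m from the base axis. Payload 4.5 kg.
Tool frame: the origin (TCP) lies on the centre line of the jaws, within the pads' length; the fingertips stand 17 mm ahead of it and the grasp point (between the pads) lies 2 mm behind it (r.tip_reach is the distance from the TCP to the fingertips, in m); z points along the fingers, y is the line along which they close (so a half turn about z gives the same grasp; the last joint's range is limited). The gripper opens to 88 mm and grips with 3 to 60 N. Pads are 18 mm wide; open, the fingers measure 123 mm over their backs; the gripper's body (75 mm by 187 mm) begins 45 mm behind the grasp point.
Start: joints at [1.38, 0.689, -0.195, 1.565, 0.157, 0.902, -0.215], TCP at [0.139, -0.609, 0.256] pointing down, gripper open.
Joint ranges: [-3.01, 3.01], [-0.46, 2.08], [-1.47, 1.51], [0.13, 2.56], [-1, 4.14], [0.04, 2.09], [-2.66, 2.66]. Speed limits (rad/s): [2.57, 2.57, 3.14, 3.14, 3.14, 3.14, 3.14].

INTERFACE

Orientations are given as a unit quaternion [x, y, z, w].
In Python, from plant import r gives the robot as it stands.
- The arm moves only by the tool step_arm, never from a script. Its argument "steps" is a list of rows, each a list of 7 numbers: the shift along the tool's x, y, z in cm, then the turn, a rotation vector about the tool's x, y, z in degrees, then the gripper's target within -1 to 1 (shut at 1, half-way at 0, fully open at -1). A call has 1 to 8 rows; each row shifts and turns the commanded pose from where the row before left it, along the tool's axes as they then stand; what a row does not reach is not made up. A row lasts 1/8 s, in which the tool goes at most 62.5 mm and 10.7 degrees, less where a joint would pass 70% of its speed; a pose out of reach is approached as far as the arm can. A call with a gripper value outside its range is refused whole. The fingers move at their own pace and stop on an object; "force" is the grip in N (left out, the last holds). Time passes only in rows, so rows that do not move let the fingers close. It gives the time, the measured TCP pose, the force, the opening and the grip force at its end, in the units of the state.
- r.get_state(): the state, without advancing time (a new reading comes with each control period).
- r.snapshot(name): name is "scene" or "top"; returns a dict with "pixels" (420x560x3 uint8, red, green, blue), "fx", "fy", "cx", "cy" (pixels), "cam_to_world" (4x4, takes a point from camera to world coordinates). Camera axes: x right, y down, z forward; pixel columns grow to the right and rows downward; lengths in m; the calibration is good to about 2 mm. A picture is of the moment at which its call begins. There is no depth.
- r.finish_job(): hands the job in; it is judged then, once.
The state is a dict: "clock": time; "q": joint angles; "qd": joint speeds; "joint_torque": joint torques, N m; "tool_pos": TCP position; "eef_rot": TCP orientation; "contact_force": force on the tool from outside, world axes, zero at the start; "moment": the same for the moment, N m; "opening": opening from 0.0 (shut) to 1.0 (fully open); "finger_force": force on a finger pad.
Only numpy, scipy, OpenCV 4.12 (cv2) and the standard library are available. Lean on these libraries where they do the work, as an engineer would, in place of code of your own. Each camera call takes 0.05 s, during which the arm holds its last target. There are 200 camera calls.

## Working session

There is one attempt and no reset: what is moved stays moved. The work goes in short steps, Python scripts to look and compute and a tool call to move; the robot and the scene stay as the last step left them, time stands still between calls to the robot, and variables do not carry over. Pictures are saved under pics/ and viewed, at most 10 in all, crops included, and the job is handed in when it is done.

Besides the shell and the picture viewer there is one more tool, called after "Call:" as name(argument=value, ...), one argument or row to a line, values as JSON. step_arm: Moves the arm, as the interface text tells. Its arguments: {"type":"object","properties":{"steps":{"type":"array","items":{"type":"array","items":{"type":"number"}}},"force":{"type":"number"}},"required":["steps"]}

```bash
mkdir -p pics; ls; python3 - <<'E'
from plant import r
import cv2,numpy as np
for n in("scene","top"):
    s=r.snapshot(n); cv2.imwrite(f"pics/{n}0.png",s["pixels"][:,:,::-1]); print(n,s["fx"],s["fy"],s["cx"],s["cy"],np.round(s["cam_to_world"],4).tolist())
st=r.get_state();print(st["clock"],st["tool_pos"],st["eef_rot"],st["opening"])
E
```

```text
pics
scene 522.8390053577928 522.8390053577928 275.240289797885 212.00207718713992 [[-0.6602, 0.4788, -0.5787, 1.1191], [0.7508, 0.4408, -0.4919, 0.5714], [0.0195, -0.7592, -0.6505, 0.8179], [0.0, 0.0, 0.0, 1.0]]
top 388.53523354206334 388.53523354206334 278.26583941106196 210.70520703153323 [[0.002, -0.9966, 0.0825, 0.3677], [-1.0, -0.0024, -0.0051, 0.0432], [0.0052, -0.0825, -0.9966, 1.0861], [0.0, 0.0, 0.0, 1.0]]
0.1 [ 0.13917834 -0.60877597  0.25498977] [ 9.93684037e-01  1.12211333e-01 -1.36272837e-04 -7.95514557e-04] 1.0025809878108358
```

View pics/scene0.png

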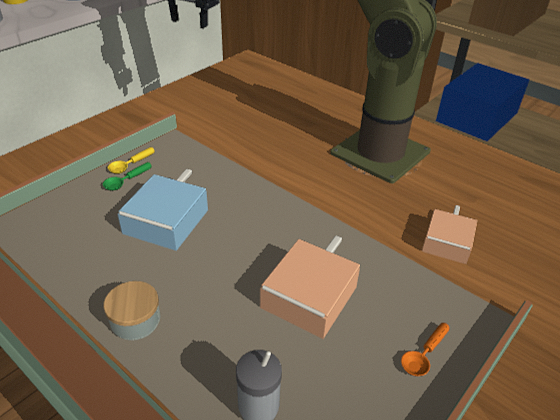

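View pics/top0.png

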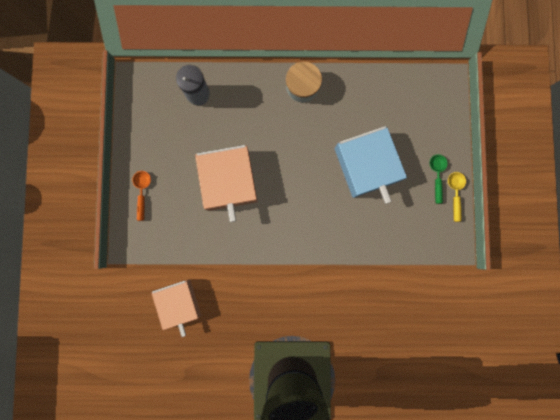

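Candidates: the only pale blue box is at top (371,161). The peach boxes are at (226,178), the larger one and the one meant, and (175,306), a small one to leave alone. Both peach boxes stay untouched. Next is a close crop of the blue box in both views.

```bash
python3 - <<'E'
import cv2,numpy as np
a=cv2.imread("pics/top0.png")[115:215,325:425]; b=cv2.imread("pics/scene0.png")[160:260,110:220]
a=cv2.resize(a,(400,400),interpolation=cv2.INTER_CUBIC); b=cv2.resize(b,(440,400),interpolation=cv2.INTER_CUBIC)
b=b[:,:400]
cv2.imwrite("pics/crop0.png",np.hstack([a,b]))
E
```

```text
(no output)
```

View pics/crop0.png

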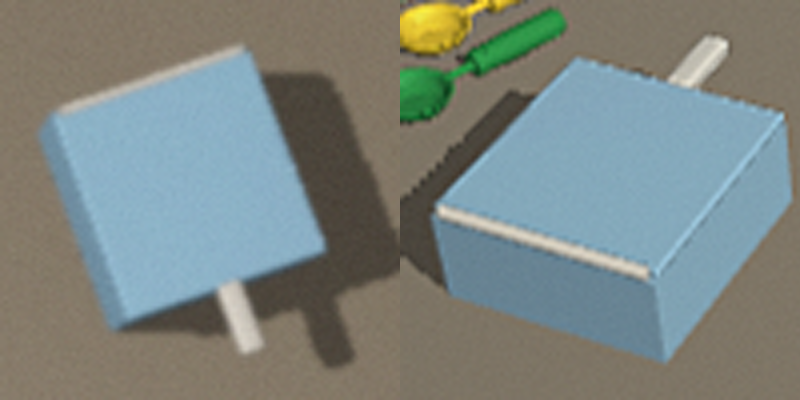

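The crop confirms it: a pale blue box with a white tab (tab end at about top (387,203)) and a white hinge rod on the far side. Now I fit the pose with both views.

```bash
cat > h.py <<'E'
import numpy as np
from scipy.optimize import least_squares
def P(s,p):
    T=np.array(s["cam_to_world"]); c=(np.atleast_2d(p)-T[:3,3])@T[:3,:3]
    return np.c_[s["fx"]*c[:,0]/c[:,2]+s["cx"], s["fy"]*c[:,1]/c[:,2]+s["cy"]]
def box2w(v,p):   # v: x,y,z,yaw
    c,s=np.cos(v[3]),np.sin(v[3]); p=np.atleast_2d(p)
    return np.c_[v[0]+c*p[:,0]-s*p[:,1], v[1]+s*p[:,0]+c*p[:,1], v[2]+p[:,2]]
def flap(rr,y,h,a): # point rr from hinge, h above mid plane
    return [.072-rr*np.cos(a)+h*np.sin(a), y, .063+rr*np.sin(a)+h*np.cos(a)]
E
python3 - <<'E'
from h import *
from plant import r
S=r.snapshot("scene");T=r.snapshot("top")
t=lambda *p:np.array(p)/4+[325,115]-.4
s=lambda *p:(np.array(p)-[400,0])/4+[110,160]-.4
ot=t((118,322),(325,247),(250,351)); os=s((783,115),(578,60),(718,44),(667,360),(450,293))
def f(v):
    a=v[4]
    F=[flap(.146,.07,.003,a),flap(.146,-.07,.003,a),flap(.194,0,.003,a)]
    m=P(T,box2w(v,F)); 
    n=P(S,box2w(v,F+[[.075,.07,0],[.075,-.07,0]]))
    return np.r_[(m-ot).ravel(),(n-os).ravel()]
for fixz in(0,1):
    g=(lambda v:np.r_[f(v),1e4*v[2]]) if fixz else f
    R=least_squares(g,[.5,-.2,0,.3,.05],x_scale=.01); print(np.round(R.x,4)); print(np.round(f(R.x).reshape(-1,2),1).tolist())
v=R.x
print(box2w(v,[flap(.172,0,0,v[4])]),box2w(v,[[-.005,0,.022]]),np.degrees(v[3]))
E
```

```text
[ 0.591  -0.2091  0.0055  0.339  -0.0242]
[[2.1, -1.5], [-0.2, -0.0], [0.1, -0.3], [1.1, 0.4], [0.0, -0.2], [0.8, 0.2], [0.2, 0.1], [0.3, -0.2]]
[ 0.59   -0.2111  0.      0.3321  0.0008]
[[2.5, -1.2], [0.2, 0.7], [0.5, 0.1], [0.9, 0.7], [0.2, -0.1], [0.8, 0.0], [-0.1, 1.4], [0.4, 0.8]]
[[ 0.49547548 -0.24369253  0.06313764]] [[ 0.58528594 -0.21272364  0.02200716]] 19.025473148131457
```

Call:
step_arm(
  steps=[
    [4.3,-2.8,0,0,0,0,-1],
    [4.3,-2.8,0,0,0,0,-1],
    [4.3,-2.8,0,0,0,0,-1],
    [4.3,-2.8,0,0,0,0,-1],
    [4.3,-2.8,0,0,0,0,-1],
    [4.3,-2.8,0,0,0,0,-1],
    [4.3,-2.8,0,0,0,-3,-1],
    [4.3,-2.8,0,0,0,-3,-1],
  ],
  force=12,
)

```text
clock: 1.2
tool_pos: [0.4239, -0.3112, 0.2557]
eef_rot: [0.986, 0.165, 0.0, 0.0]
contact_force: [-0.6, -0.1, 1.0]
opening: 0.999
finger_force: 0.0
```

```bash
cat >> h.py <<'E'
from scipy.spatial.transform import Rotation as Ro
V=[.5905,-.210,.002,np.radians(19.2)]
def rep(r):
    s=r.get_state(); R=Ro.from_quat(s["eef_rot"]); p=np.array(s["tool_pos"])
    c,sn=np.cos(V[3]),np.sin(V[3]); d=p-V[:3]
    b=np.array([c*d[0]+sn*d[1],-sn*d[0]+c*d[1],d[2]])*1e3
    M=R.as_matrix()
    want=np.c_[[c,sn,0],[sn,-c,0],[0,0,-1]]
    print("t",round(s["clock"],2),"TCP in box mm",b.round(1),"rotvec(tool) to go deg",np.degrees(Ro.from_matrix(M.T@want).as_rotvec()).round(1),"F",np.round(s["contact_force"],1),"open",round(s["opening"],3),"ff",np.round(s["finger_force"],1))
    def to(x,y,z): return (M.T@(box2w(V,[x/1e3,y/1e3,z/1e3])[0]-p)*100).round(2)
    return to
E
python3 - <<'E'
from h import *
from plant import r
to=rep(r); print(to(-100,0,120))
E
```

```text
t 1.2 TCP in box mm [-190.6  -40.8  253.7] rotvec(tool) to go deg [ 0.  -0.  -0.2] F [-0.6 -0.1  1. ] open 0.999 ff 0.0
[ 9.04 -4.12 13.37]
```

Call:
step_arm(
  steps=[
    [0,0,0,0,0,0,-1],
    [0,0,0,0,0,0,-1],
  ],
)

```text
clock: 1.45
tool_pos: [0.4222, -0.3129, 0.2556]
eef_rot: [0.987, 0.164, -0.001, 0.0]
contact_force: [0.6, 0.1, 0.3]
opening: 1.003
finger_force: 0.0
```

```bash
python3 - <<'E'
from h import *
from plant import r
to=rep(r); print(to(-100,0,120))
E
```

```text
t 1.45 TCP in box mm [-192.8  -41.8  253.6] rotvec(tool) to go deg [ 0.   0.1 -0.4] F [0.6 0.1 0.3] open 1.003 ff 0.0
[ 9.27 -4.24 13.35]
```

Call:
step_arm(
  steps=[
    [3.1,-1.4,1.5,0,0,0,-1],
    [3.1,-1.4,3,0,0,0,-1],
    [3.1,-1.4,4,0,0,-0.4,-1],
    [0,0,3.9,0,0,0,-1],
    [0,0,1,0,0,0,-1],
    [0,0,0,0,0,0,-1],
    [0,0,0,0,0,0,-1],
  ],
)

```text
clock: 2.33
tool_pos: [0.4975, -0.244, 0.1232]
eef_rot: [0.986, 0.167, 0.001, 0.001]
contact_force: [0.2, -0.4, 0.3]
opening: 0.998
finger_force: 0.0
```

```bash
python3 - <<'E'
from h import *
from plant import r
import cv2
to=rep(r); print(to(-100,0,61))
S=r.snapshot("scene");T=r.snapshot("top")
a=T["pixels"][115:235,325:445];b=S["pixels"][120:240,110:230]
cv2.imwrite("pics/c1.png",cv2.resize(np.hstack([a,b])[:,:,::-1],None,fx=3.3,fy=3.3,interpolation=cv2.INTER_CUBIC))
E
```

```text
t 2.33 TCP in box mm [-99.   -1.5 121.2] rotvec(tool) to go deg [ 0.1 -0.1 -0. ] F [ 0.2 -0.4  0.3] open 0.998 ff 0.0
[-0.11 -0.17  6.02]
```

View pics/c1.png

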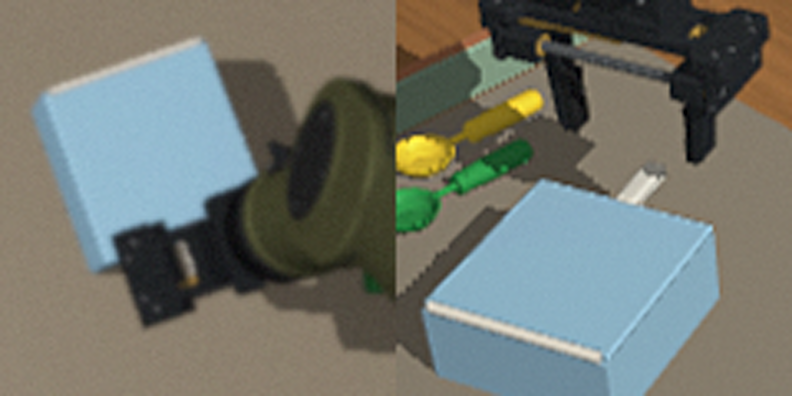

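The gripper straddles the white tab, with the tab at about crop (645,185) in the scene view. I'll descend and pinch.

Call:
step_arm(
  steps=[
    [0,0,2.5,0,0,0,-1],
    [0,0,2.5,0,0,0,-1],
    [0,0,1.1,0,0,0,-1],
    [0,0,0,0,0,0,1],
    [0,0,0,0,0,0,1],
    [0,0,0,0,0,0,1],
    [0,0,0,0,0,0,1],
    [0,0,0,0,0,0,1],
  ],
  force=12,
)

```text
clock: 3.42
tool_pos: [0.4973, -0.2427, 0.061]
eef_rot: [0.986, 0.167, 0.0, 0.0]
contact_force: [0.7, -0.5, 0.6]
opening: 0.456
finger_force: 0.0
```

```bash
python3 - <<'E'
from h import *
from plant import r
to=rep(r)
# arc increments (cm): pinch point radius 172
a=np.linspace(0,1.62,17); p=np.c_[-172*np.cos(a),172*np.sin(a)]/10
print(np.diff(p,axis=0).round(2).tolist())
E
```

```text
t 3.42 TCP in box mm [-98.8  -0.2  59. ] rotvec(tool) to go deg [ 0.  -0.   0.1] F [ 0.7 -0.5  0.6] open 0.456 ff 0.0
[[0.09, 1.74], [0.26, 1.72], [0.44, 1.69], [0.6, 1.63], [0.77, 1.56], [0.92, 1.48], [1.06, 1.38], [1.2, 1.26], [1.32, 1.13], [1.43, 1.0], [1.52, 0.85], [1.6, 0.69], [1.66, 0.52], [1.7, 0.35], [1.73, 0.18], [1.74, 0.0]]
```

Call:
step_arm(
  steps=[
    [0,0,0,0,0,0,1],
    [0,0,0,0,0,0,1],
    [0,0,0,0,0,0,1],
    [0,0,0,0,0,0,1],
    [0,0,0,0,0,0,1],
    [0,0,0,0,0,0,1],
  ],
)

```text
clock: 4.18
tool_pos: [0.4977, -0.244, 0.0609]
eef_rot: [0.986, 0.167, 0.001, 0.001]
contact_force: [1.0, -4.3, 0.0]
opening: 0.173
finger_force: 12.0
```

Gripped: the opening matches the 16 mm tab. Next I lift along the arc.

Call:
step_arm(
  steps=[
    [0.03,0,-0.87,0,0,0,1],
    [0.06,0,-0.87,0,0,0,1],
    [0.11,0,-0.86,0,0,0,1],
    [0.15,0,-0.86,0,0,0,1],
    [0.2,0,-0.85,0,0,0,1],
    [0.24,0,-0.84,0,0,0,1],
    [0.28,0,-0.82,0,0,0,1],
    [0.32,0,-0.81,0,0,0,1],
  ],
)

```text
clock: 5.18
tool_pos: [0.5107, -0.2393, 0.1289]
eef_rot: [0.986, 0.167, 0.0, 0.001]
contact_force: [2.2, -4.4, -1.3]
opening: 0.17
finger_force: 12.0
```

Call:
step_arm(
  steps=[
    [0.36,0,-0.79,0,0,0,1],
    [0.4,0,-0.77,0,0,0,1],
    [0.44,0,-0.75,0,0,0,1],
    [0.48,0,-0.73,0,0,0,1],
    [0.51,0,-0.7,0,0,0,1],
    [0.55,0,-0.68,0,0,0,1],
    [0.58,0,-0.65,0,0,0,1],
    [0.61,0,-0.62,0,0,0,1],
  ],
)

```text
clock: 6.18
tool_pos: [0.5481, -0.2261, 0.1853]
eef_rot: [0.986, 0.167, 0.001, 0.001]
contact_force: [4.2, -5.9, -5.5]
opening: 0.175
finger_force: 12.0
```

```bash
python3 - <<'E'
from h import *
from plant import r
to=rep(r)
a=.81;print(72-172*np.cos(a),61+172*np.sin(a)); print(to(72-172*np.cos(a),0,61+172*np.sin(a)))
E
```

```text
t 6.17 TCP in box mm [-45.4  -1.2 183.3] rotvec(tool) to go deg [ 0.1 -0.   0.1] F [ 4.2 -5.9 -5.5] open 0.175 ff 12.0
-46.59373046770048 185.5773939916645
[-0.12 -0.12 -0.22]
```

Call:
step_arm(
  steps=[
    [0.64,0.1,-0.59,0,0,0,1],
    [0.67,0.1,-0.55,0,0,0,1],
    [0.7,0,-0.52,0,0,0,1],
    [0.73,0,-0.48,0,0,0,1],
    [0.75,0,-0.44,0,0,0,1],
    [0.77,0,-0.41,0,0,0,1],
    [0.79,0,-0.37,0,0,0,1],
    [0.81,0,-0.33,0,0,0,1],
  ],
)

```text
clock: 7.18
tool_pos: [0.6033, -0.2068, 0.2222]
eef_rot: [0.986, 0.168, -0.001, -0.001]
contact_force: [0.5, 0.6, -5.6]
opening: 0.175
finger_force: 12.0
```

Call:
step_arm(
  steps=[
    [0.82,0,-0.28,0,0,0,1],
    [0.84,0,-0.24,0,0,0,1],
    [0.85,0,-0.2,0,0,0,1],
    [0.86,0,-0.15,0,0,0,1],
    [0.87,0,-0.11,0,0,0,1],
    [0.87,0,-0.07,0,0,0,1],
    [0.87,0,-0.02,0,0,0,1],
    [0.87,0,0.02,0,0,0,1],
  ],
)

```text
clock: 8.18
tool_pos: [0.668, -0.184, 0.2323]
eef_rot: [0.986, 0.168, -0.001, -0.001]
contact_force: [-2.3, 5.1, -6.2]
opening: 0.177
finger_force: 12.0
```

Call:
step_arm(
  steps=[
    [0.3,0,0,0,0,0,1],
    [0,0,0,0,0,0,1],
  ],
)

```text
clock: 8.43
tool_pos: [0.6707, -0.183, 0.2321]
eef_rot: [0.986, 0.168, -0.001, -0.001]
contact_force: [-2.7, 4.7, -8.0]
opening: 0.179
finger_force: 12.0
```

```bash
python3 - <<'E'
from h import *
from plant import r
import cv2
to=rep(r)
S=r.snapshot("scene");cv2.imwrite("pics/s2.png",S["pixels"][:,:,::-1])
E
```

```text
t 8.43 TCP in box mm [ 84.6  -0.9 230.1] rotvec(tool) to go deg [-0.1  0.   0.1] F [-2.7  4.7 -8. ] open 0.179 ff 12.0
```

View pics/s2.png

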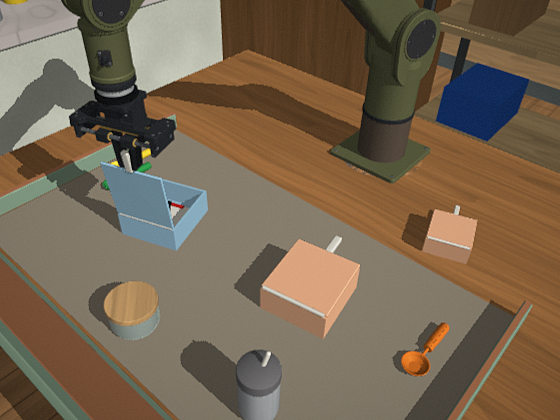

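The flap is upright (scene (140,200)) and the red bar is visible inside. I release, retreat upward, move back and close the fingers.

Call:
step_arm(
  steps=[
    [0,0,0,0,0,0,-0.2],
    [0,0,0,0,0,0,-0.2],
    [0,0,0,0,0,0,-0.2],
    [0,0,0,0,0,0,-0.2],
    [0,0,-2,0,0,0,-0.2],
    [0,0,-2.5,0,0,0,-0.2],
    [0,0,-2.5,0,0,0,-0.2],
    [0,0,0,0,0,0,-0.2],
  ],
)

```text
clock: 9.48
tool_pos: [0.6722, -0.1844, 0.3051]
eef_rot: [0.986, 0.167, 0.002, 0.001]
contact_force: [0.3, -0.6, 0.6]
opening: 0.601
finger_force: 0.0
```

Call:
step_arm(
  steps=[
    [-3.3,0,0,0,0,0,0.5],
    [-3.3,0,0,0,0,0,1],
    [-3.3,0,0,0,0,0,1],
    [-3.3,0,0,0,0,0,1],
    [0,0,0,0,0,0,1],
    [0,0,3,0,0,0,1],
    [0,0,4,0,0,0,1],
    [0,0,3,0,0,0,1],
  ],
)

```text
clock: 10.48
tool_pos: [0.5466, -0.2265, 0.2005]
eef_rot: [0.986, 0.168, -0.0, -0.001]
contact_force: [1.4, 0.3, -0.2]
opening: 0.006
finger_force: 0.0
```

```bash
python3 - <<'E'
from h import *
from plant import r
import cv2
to=rep(r); print(to(-47,0,100),to(-47,0,55))
T=r.snapshot("top");S=r.snapshot("scene")
a=T["pixels"][105:225,315:435];b=S["pixels"][130:250,100:220]
cv2.imwrite("pics/c3.png",cv2.resize(np.hstack([a,b])[:,:,::-1],None,fx=3.3,fy=3.3,interpolation=cv2.INTER_CUBIC))
E
```

```text
t 10.47 TCP in box mm [-46.9  -1.2 198.5] rotvec(tool) to go deg [-0.1  0.   0.1] F [ 1.4  0.3 -0.2] open 0.006 ff 0.0
[-0.   -0.1   9.85] [ 0.   -0.1  14.35]
```

View pics/c3.png

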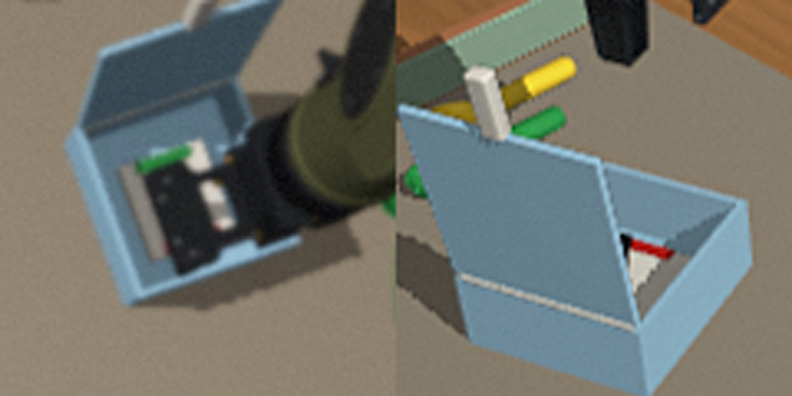

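The flap stays up by itself. The green bar is at crop (165,158) on the hinge side and the toggle sits over the red bar. I descend between the toggle and the tab-side wall.

Call:
step_arm(
  steps=[
    [0,0,4,0,0,0,1],
    [0,0,4,0,0,0,1],
    [0,0,2,0,0,0,1],
    [0,0,2,0,0,0,1],
    [0,0,1.5,0,0,0,1],
    [0,0,0.8,0,0,0,1],
    [0,0,0,0,0,0,1],
  ],
)

```text
clock: 11.45
tool_pos: [0.5465, -0.2275, 0.0598]
eef_rot: [0.986, 0.168, -0.0, 0.0]
contact_force: [-0.2, 0.6, -0.9]
opening: 0.009
finger_force: 0.0
```

Call:
step_arm(
  steps=[
    [0.5,0,0,0,0,0,1],
    [0.5,0,0,0,0,0,1],
    [0.5,0,0,0,0,0,1],
    [0.4,0,0,0,0,0,1],
    [0.4,0,0,0,0,0,1],
    [0.4,0,0,0,0,0,1],
    [0.4,0,0,0,0,0,1],
    [0.4,0,0,0,0,0,1],
  ],
)

```text
clock: 12.45
tool_pos: [0.5797, -0.2158, 0.0598]
eef_rot: [0.986, 0.168, 0.0, -0.0]
contact_force: [-1.4, -0.3, -0.3]
opening: 0.005
finger_force: 0.7
```

```bash
python3 - <<'E'
from h import *
from plant import r
rep(r)
E
```

```text
t 12.45 TCP in box mm [-12.1  -1.9  57.8] rotvec(tool) to go deg [-0.  -0.   0.1] F [-1.4 -0.3 -0.3] open 0.005 ff 0.7
```

Call:
step_arm(
  steps=[
    [0.2,0,0,0,0,0,1],
    [0.2,0,0,0,0,0,1],
    [0.1,0,0,0,0,0,1],
    [0,0,0,0,0,0,1],
  ],
)

```text
clock: 12.95
tool_pos: [0.5841, -0.2142, 0.0598]
eef_rot: [0.986, 0.168, 0.0, -0.0]
contact_force: [-0.9, 0.2, -0.2]
opening: 0.001
finger_force: 0.5
```

Call:
step_arm(
  steps=[
    [0.15,0,0,0,0,0,1],
    [0.15,0,0,0,0,0,1],
    [0,0,0,0,0,0,1],
  ],
)

```text
clock: 13.32
tool_pos: [0.5849, -0.214, 0.0596]
eef_rot: [0.986, 0.167, -0.002, -0.0]
contact_force: [-4.9, -0.9, 2.4]
opening: 0.003
finger_force: 2.9
```

```bash
python3 - <<'E'
from h import *
from plant import r
rep(r)
E
```

```text
t 13.32 TCP in box mm [-6.6 -1.9 57.6] rotvec(tool) to go deg [-0.   0.2  0. ] F [-4.9 -0.9  2.4] open 0.003 ff 2.9
```

Contact with the stop at about the predicted x. I press a little more, back off, and look.

Call:
step_arm(
  steps=[
    [0.15,0,0,0,0,0,1],
    [0.1,0,0,0,0,0,1],
    [0,0,0,0,0,0,1],
  ],
)

```text
clock: 13.7
tool_pos: [0.5851, -0.2139, 0.0595]
eef_rot: [0.986, 0.167, -0.004, -0.0]
contact_force: [-8.5, -1.4, 4.7]
opening: 0.008
finger_force: 4.9
```

Call:
step_arm(
  steps=[
    [-1.2,0,0,0,0,0,1],
    [-1.5,0,0,0,0,0,1],
    [0,0,-4,0,0,0,1],
    [0,0,-6,0,0,0,0.5],
    [-1,0,-6,0,0,0,0],
    [-5,0,-6,0,0,0,0],
    [-6,0,-2,0,0,0,-0.2],
    [-6,0,0,0,0,0,-0.2],
  ],
)

```text
clock: 14.7
tool_pos: [0.4033, -0.2785, 0.2895]
eef_rot: [0.986, 0.168, 0.002, 0.002]
contact_force: [-1.2, -0.8, -0.0]
opening: 0.547
finger_force: 0.0
```

```bash
python3 - <<'E'
from h import *
from plant import r
import cv2
to=rep(r)
T=r.snapshot("top");S=r.snapshot("scene")
a=T["pixels"][105:225,315:435];b=S["pixels"][130:250,100:220]
cv2.imwrite("pics/c4.png",cv2.resize(np.hstack([a,b])[:,:,::-1],None,fx=3.3,fy=3.3,interpolation=cv2.INTER_CUBIC))
E
```

```text
t 14.7 TCP in box mm [-199.3   -3.2  287.5] rotvec(tool) to go deg [ 0.3 -0.2  0.1] F [-1.2 -0.8 -0. ] open 0.547 ff 0.0
```

View pics/c4.png

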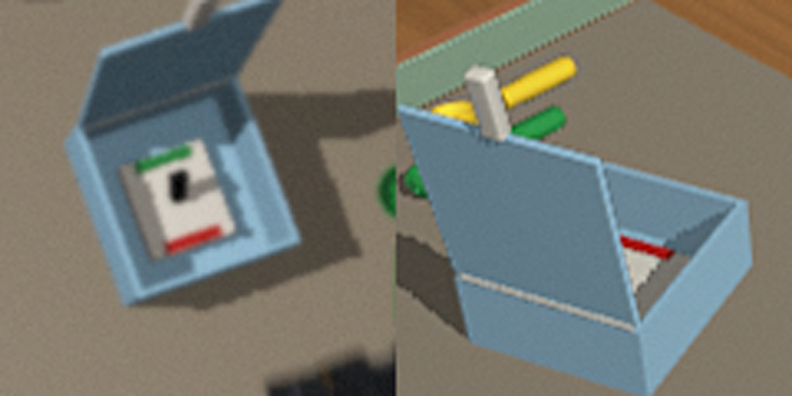

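The toggle (crop (178,186)) now leans to the green side. I check it numerically against the expected on pose and work out the regrasp.

```bash
python3 - <<'E'
from h import *
from plant import r
T=r.snapshot("top")
for q in(0,.55,.8,1.1):
    a=q-.55
    print(q,((P(T,box2w(V,[[-.005+.026*np.sin(a),0,.022+.026*np.cos(a)],[-.005+.032*np.sin(a),0,.022+.032*np.cos(a)],[-.005,0,.022]]))-[315,105])*3.3).round(0).tolist())
for a in(1.55,1.6,1.65,1.7): print(a,((P(T,box2w(V,[flap(.194,0,0,a),flap(.146,.07,0,a),flap(.146,-.07,0,a)]))-[315,105])*3.3).round(0).tolist())
to=rep(r); print(to(80,0,305))
E
```

```text
0 [[188.0, 205.0], [191.0, 208.0], [176.0, 195.0]]
0.55 [[183.0, 189.0], [185.0, 187.0], [176.0, 195.0]]
0.8 [[180.0, 182.0], [182.0, 179.0], [176.0, 195.0]]
1.1 [[177.0, 175.0], [177.0, 170.0], [176.0, 195.0]]
1.55 [[222.0, 21.0], [109.0, 75.0], [296.0, 11.0]]
1.6 [[217.0, 7.0], [105.0, 65.0], [292.0, 1.0]]
1.65 [[211.0, -6.0], [101.0, 56.0], [289.0, -8.0]]
1.7 [[206.0, -19.0], [98.0, 46.0], [285.0, -17.0]]
t 14.85 TCP in box mm [-202.2   -2.7  286.1] rotvec(tool) to go deg [ 0.1  0.1 -0.2] F [ 0.1 -0.1  0.2] open 0.598 ff 0.0
[28.22 -0.39 -1.93]
```

The blob's top edge at crop row ~170 matches toggle ≈ 1.1 (on). Now I regrasp the tab from above.

Call:
step_arm(
  steps=[
    [0,0,-1.9,0,0,0,-0.2],
    [5,0,0,0,0,0,-0.2],
    [6,-0.1,0,0,0,0,-0.2],
    [6,-0.1,0,0,0,0,-0.2],
    [6,0,0,0,0,0,-0.2],
    [5.7,0,0,0,0,0,-0.2],
    [0,0,0,0,0,0,-0.2],
    [0,0,0,0,0,0,-0.2],
  ],
)

```text
clock: 15.85
tool_pos: [0.6741, -0.1802, 0.3059]
eef_rot: [0.986, 0.168, -0.0, -0.0]
contact_force: [0.1, 0.3, -0.1]
opening: 0.6
finger_force: 0.0
```

```bash
python3 - <<'E'
from h import *
from plant import r
to=rep(r); print(to(85,-1,231))
E
```

```text
t 15.85 TCP in box mm [ 88.8   0.6 303.9] rotvec(tool) to go deg [-0.   0.   0.1] F [ 0.1  0.3 -0.1] open 0.6 ff 0.0
[-0.37  0.16  7.29]
```

Call:
step_arm(
  steps=[
    [-0.4,0.2,2,0,0,0,-0.2],
    [0,0,3,0,0,0,-0.2],
    [0,0,2.2,0,0,0,-0.2],
    [0,0,0,0,0,0,1],
    [0,0,0,0,0,0,1],
    [0,0,0,0,0,0,1],
    [0,0,0,0,0,0,1],
    [0,0,0,0,0,0,1],
  ],
  force=12,
)

```text
clock: 16.85
tool_pos: [0.6716, -0.1826, 0.2357]
eef_rot: [0.986, 0.168, 0.001, -0.001]
contact_force: [-2.1, 2.9, 5.5]
opening: 0.18
finger_force: 12.0
```

Call:
step_arm(
  steps=[
    [0,0,0,0,0,0,1],
    [0,0,0,0,0,0,1],
  ],
)

```text
clock: 17.1
tool_pos: [0.6717, -0.1826, 0.2357]
eef_rot: [0.986, 0.168, 0.001, -0.001]
contact_force: [-0.9, 3.4, 6.8]
opening: 0.181
finger_force: 12.0
```

```bash
python3 - <<'E'
from h import *
from plant import r
to=rep(r)
a=np.linspace(1.65,0,33); p=np.c_[-172*np.cos(a),-172*np.sin(a)]/10
print(np.diff(p,axis=0).round(2).tolist())
E
```

```text
t 17.1 TCP in box mm [ 85.7  -0.8 233.7] rotvec(tool) to go deg [-0.  -0.1  0.1] F [-0.9  3.4  6.8] open 0.181 ff 12.0
[[-0.89, -0.05], [-0.89, -0.0], [-0.89, 0.04], [-0.88, 0.09], [-0.88, 0.13], [-0.87, 0.18], [-0.86, 0.22], [-0.85, 0.27], [-0.83, 0.31], [-0.81, 0.35], [-0.79, 0.4], [-0.77, 0.44], [-0.75, 0.48], [-0.72, 0.51], [-0.7, 0.55], [-0.67, 0.58], [-0.64, 0.62], [-0.6, 0.65], [-0.57, 0.68], [-0.53, 0.71], [-0.5, 0.74], [-0.46, 0.76], [-0.42, 0.78], [-0.38, 0.8], [-0.33, 0.82], [-0.29, 0.84], [-0.25, 0.85], [-0.2, 0.86], [-0.16, 0.87], [-0.11, 0.88], [-0.07, 0.88], [-0.02, 0.89]]
```

Call:
step_arm(
  steps=[
    [-0.89,0,-0.1,0,0,0,1],
    [-0.89,0,0,0,0,0,1],
    [-0.89,0,0.04,0,0,0,1],
    [-0.88,0,0.09,0,0,0,1],
    [-0.88,0,0.13,0,0,0,1],
    [-0.87,0,0.18,0,0,0,1],
    [-0.86,0,0.22,0,0,0,1],
    [-0.85,0,0.27,0,0,0,1],
  ],
)

```text
clock: 18.1
tool_pos: [0.6037, -0.2068, 0.2264]
eef_rot: [0.986, 0.168, -0.0, -0.0]
contact_force: [-0.9, 4.0, 3.1]
opening: 0.175
finger_force: 12.0
```

Call:
step_arm(
  steps=[
    [-0.83,0,0.31,0,0,0,1],
    [-0.81,0,0.35,0,0,0,1],
    [-0.79,0,0.4,0,0,0,1],
    [-0.77,0,0.44,0,0,0,1],
    [-0.75,0,0.48,0,0,0,1],
    [-0.72,0,0.51,0,0,0,1],
    [-0.7,0,0.55,0,0,0,1],
    [-0.67,0,0.58,0,0,0,1],
  ],
)

```text
clock: 19.1
tool_pos: [0.5473, -0.2268, 0.1894]
eef_rot: [0.986, 0.168, -0.0, -0.0]
contact_force: [-1.2, 4.5, 0.9]
opening: 0.178
finger_force: 12.0
```

```bash
python3 - <<'E'
from h import *
from plant import r
to=rep(r)
a=.825;print(to(72-172*np.cos(a),-2,62+172*np.sin(a)))
E
```

```text
t 19.1 TCP in box mm [-46.3  -1.7 187.4] rotvec(tool) to go deg [-0.   0.   0.1] F [-1.2  4.5  0.9] open 0.178 ff 12.0
[ 0.16  0.03 -0.1 ]
```

Call:
step_arm(
  steps=[
    [-0.64,0,0.62,0,0,0,1],
    [-0.6,0,0.65,0,0,0,1],
    [-0.57,-0.1,0.68,0,0,0,1],
    [-0.53,0,0.71,0,0,0,1],
    [-0.5,0,0.74,0,0,0,1],
    [-0.46,0,0.76,0,0,0,1],
    [-0.42,0,0.78,0,0,0,1],
    [-0.38,0,0.8,0,0,0,1],
  ],
)

```text
clock: 20.1
tool_pos: [0.5092, -0.2402, 0.1324]
eef_rot: [0.986, 0.167, 0.001, 0.001]
contact_force: [1.8, -0.3, -0.6]
opening: 0.18
finger_force: 12.0
```

Call:
step_arm(
  steps=[
    [-0.33,0,0.82,0,0,0,1],
    [-0.29,0,0.84,0,0,0,1],
    [-0.25,0,0.85,0,0,0,1],
    [-0.2,0,0.86,0,0,0,1],
    [-0.16,0,0.87,0,0,0,1],
    [-0.11,0,0.88,0,0,0,1],
    [-0.07,0,0.7,0,0,0,1],
    [0,0,0,0,0,0,1],
  ],
)

```text
clock: 21.1
tool_pos: [0.4957, -0.2447, 0.0741]
eef_rot: [0.986, 0.167, 0.0, 0.0]
contact_force: [3.6, -2.9, -0.2]
opening: 0.183
finger_force: 12.0
```

```bash
python3 - <<'E'
from h import *
from plant import r
to=rep(r)
E
```

```text
t 21.1 TCP in box mm [-100.9   -1.7   72.1] rotvec(tool) to go deg [ 0.  -0.   0.1] F [ 3.6 -2.9 -0.2] open 0.183 ff 12.0
```

Another ~11 mm down to closed, watching the force.

Call:
step_arm(
  steps=[
    [0,0,0.4,0,0,0,1],
    [0,0,0.4,0,0,0,1],
    [0,0,0.2,0,0,0,1],
    [0,0,0,0,0,0,1],
  ],
)

```text
clock: 21.6
tool_pos: [0.4954, -0.2448, 0.0643]
eef_rot: [0.986, 0.167, -0.0, 0.0]
contact_force: [3.2, -5.7, -0.2]
opening: 0.173
finger_force: 12.0
```

Call:
step_arm(
  steps=[
    [0,0,0.15,0,0,0,1],
    [0,0,0.15,0,0,0,1],
    [0,0,0,0,0,0,1],
  ],
)

```text
clock: 21.98
tool_pos: [0.4955, -0.2448, 0.0626]
eef_rot: [0.986, 0.167, 0.0, 0.001]
contact_force: [-0.2, -3.8, 9.0]
opening: 0.177
finger_force: 12.0
```

Call:
step_arm(
  steps=[
    [0,0,0.15,0,0,0,1],
    [0,0,0.15,0,0,0,1],
    [0,0,0,0,0,0,1],
  ],
)

```text
clock: 22.35
tool_pos: [0.4957, -0.2448, 0.0602]
eef_rot: [0.986, 0.167, 0.0, 0.001]
contact_force: [-0.6, -3.7, 15.7]
opening: 0.183
finger_force: 12.0
```

The flap is firmly on its stop. I release and retreat upward.

Call:
step_arm(
  steps=[
    [0,0,0,0,0,0,-0.4],
    [0,0,0,0,0,0,-0.4],
    [0,0,0,0,0,0,-0.4],
    [0,0,0,0,0,0,-0.4],
    [0,0,0,0,0,0,-0.4],
    [0,0,-2,0,0,0,-0.4],
    [0,0,-4,0,0,0,-0.4],
    [0,0,-5,0,0,0,-0.4],
  ],
)

```text
clock: 23.35
tool_pos: [0.4948, -0.2439, 0.1689]
eef_rot: [0.986, 0.168, -0.001, -0.001]
contact_force: [1.7, 0.1, -0.2]
opening: 0.697
finger_force: 0.0
```

Call:
step_arm(
  steps=[
    [-3,0,-4,0,0,0,-0.4],
    [-5,0,-2,0,0,0,-0.4],
    [-4,3,0,0,0,0,-0.4],
    [0,3,0,0,0,0,-0.4],
    [0,0,0,0,0,0,-0.4],
    [0,0,0,0,0,0,-0.4],
  ],
)

```text
clock: 24.1
tool_pos: [0.402, -0.3392, 0.2282]
eef_rot: [0.986, 0.168, -0.0, -0.001]
contact_force: [-0.5, 0.0, 0.2]
opening: 0.703
finger_force: 0.0
```

```bash
python3 - <<'E'
from h import *
from plant import r
import cv2
rep(r)
T=r.snapshot("top");S=r.snapshot("scene")
for a in(0,.1):print(a,((P(S,box2w(V,[flap(.194,0,.003,a),flap(.146,-.07,.003,a)]))).round(1).tolist()))
cv2.imwrite("pics/e.png",np.vstack([S["pixels"][100:350],T["pixels"][60:350]])[:,:,::-1])
E
```

```text
t 24.1 TCP in box mm [-220.5  -60.   226.2] rotvec(tool) to go deg [-0.1  0.   0.1] F [-0.5  0.   0.2] open 0.703 ff 0.0
0 [[189.9, 170.2], [154.2, 174.2]]
0.1 [[188.9, 164.0], [153.2, 169.4]]
```

View pics/e.png

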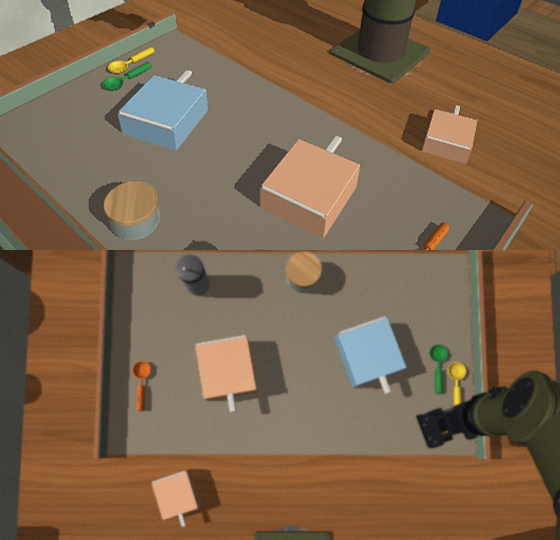

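The blue flap is closed: its corner is at scene (154,175), as predicted for 0 rad. The peach boxes are untouched and the arm is clear.

```bash
python3 -c "
from plant import r
print(r.finish_job())"
```

```text
the job is handed in; nothing more can be done
None
```

The job is handed in at about 24 s of the 64 s allowed: I lifted the blue flap upright, flipped the toggle fully over to the green bar, closed the flap and let go. The last picture shows the blue flap closed and both peach boxes untouched; no verdict came back.

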